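# Right the fallen beacon lamp and stand it in its bay

### The arm

A 6-joint arm with a two-finger parallel gripper is mounted at the origin on the work surface. World frame = base frame: x ahead of the robot, y to its left, z up, the work surface at z = 0. Lengths are in mm, angles in rad, forces in N, time in s.
With the tool pointing down it reaches from about 400 to 925 mm from the base axis. Payload 12.5 kg.
Tool frame: the origin (TCP) lies between the finger pads, 19 mm behind the fingertips; this is the grasp point; z points along the fingers, y is the line along which they close (so a half turn about z gives the same grasp; the last joint's range is limited). The gripper opens to 95 mm and grips with 3 to 60 N. Pads are 20 mm wide; open, the fingers measure 119 mm over their backs; the gripper's body (75 mm by 180 mm) begins 59 mm behind the grasp point.
Start: joints at [1.13, 0.491, 1.559, -0, 1.092, -0.106], TCP at [205.346, 590.32, 233.461] pointing down, gripper open.
Joint ranges: [-3.1, 3.1], [-0.84, 2.19], [0.05, 2.79], [-1.13, 4.28], [0.06, 2.93], [-2.69, 2.69]. Speed limits (rad/s): [2.22, 2.22, 2.79, 3.14, 3.14, 3.14].

### API

Orientations are given as [roll, pitch, yaw] about the fixed x, y, z axes, in that order (R = Rz(yaw) Ry(pitch) Rx(roll)).
In Python, from cell import env gives the robot as it stands.
- The arm moves only by the tool carry_out, never from a script. Its argument "motion" is a list of rows, each a list of 5 numbers: the shift along the tool's x, y, z in mm, then the turn about the tool's z in degrees, then the closure, from 0 (fully open) to 1 (shut). A call has 1 to 12 rows; each row shifts and turns the commanded pose from where the row before left it, along the tool's axes as they then stand; what a row does not reach is not made up. A row lasts 1/10 s, in which the tool goes at most 50 mm and 8.59 degrees, less where a joint would pass 70% of its speed; a pose out of reach is approached as far as the arm can. A call with a gripper value outside its range is refused whole. The fingers move at their own pace and stop on an object; the grip force is fixed at half the most. Time passes only in rows, so rows that do not move let the fingers close. It gives the time, the measured TCP pose, the force, the opening and the grip force at its end, in the units of the state.
- env.state(): the state, without advancing time (a new reading comes with each control period).
- env.read_camera(name): name is "scene" or "top" or "wrist"; returns a dict with "color" (400x640x3 uint8, red, green, blue), "K" (3x3 intrinsics, pixels), "R" (3x3) and "t" (3): a world point X has camera coordinates R X + t; the wrist camera has in their place "hand_eye" (4x4, takes a point from camera to tool coordinates, whose origin is the TCP and whose axes are the flange's). Camera axes: x right, y down, z forward; pixel columns grow to the right and rows downward; lengths in mm; the calibration is good to about 2 mm. A picture is of the moment at which its call begins: read the wrist's pose just before it. There is no depth.
- env.job_done(): hands the job in; it is judged then, once.
The state is a dict: "t": time; "joints": joint angles; "qvel": joint speeds; "tau": joint torques, N m; "eef_pos": TCP position; "tcp_rot": TCP orientation; "ft_force": force on the tool from outside, world axes, zero at the start; "moment": the same for the moment, N m; "opening": opening from 0.0 (shut) to 1.0 (fully open); "grip_force": force on a finger pad.
Only numpy, scipy, OpenCV 4.12 (cv2) and the standard library are available. Lean on these libraries where they do the work, as an engineer would, in place of code of your own. Each camera call takes 0.05 s, during which the arm holds its last target. There are 200 camera calls.

### The job

On the lamp stall, the amber beacon with the square foot has fallen over on the table. Set it upright on its foot in the bay whose tag shows a square, under the light bar, without dropping it, slamming it down or knocking the light bar, and leave the other lamps and parts where they are.

Things in the scene. Friction and masses are not known exactly. Their poses are not given: they have to be found in the camera images.
- beacon: Beacon lamp, 101 mm tall: black square foot 70 x 70 x 14 mm (heavy), on it a round amber lens 58 mm across from 14 to 88 mm above the underside, then a small dome. Origin: centre of the foot's underside; z from foot to dome, x and y square to the foot. It starts lying on the table on a foot edge and the lens, z nearly level (5 degrees down), -x up, origin 36 mm above the table.
- stand: Fixed display stand: board 200 x 470 x 8 mm on the table; origin: centre of its underside, y along the row of bays, +x away from the robot. Two 20 mm posts at y = +-225 mm carry a light bar along y above the middle of the bays (x = 0), 36 mm wide, 196 to 222 mm above the table: no room for a tool pointing straight down over a bay.
- bay_square: Low green open bay fixed on the stand, one of three in a row 135 mm apart in any order; inside 100 x 100 mm, walls 5 mm, 25 mm high. Origin: centre of its underside, 8 mm above the table; inner floor 5 mm above it; axes square to the walls, as the stand's. Tag: white with a 22 mm black square, on a ledge 30 mm deep, 25 mm high, outside the -x wall (robot's side).
- bay_round: The same kind of bay, its tag showing a black disc 24 mm across; it holds the round-footed lamp.
- bay_long: The same kind of bay, its tag showing a narrow black bar 56 x 9 mm; empty.
- round_lamp: Bystander: low amber lamp with a round black foot 72 mm across, 56 mm tall, standing in the round-tag bay. Origin: centre of its underside.
- marker_lamp: Bystander: oblong amber marker lamp, 36 x 95 mm (x, y) and 28 mm tall, lying on the table to the left (+y). Origin: centre of its underside.
- bulb_holder: Bystander: white bulb holder, 38 mm across the foot, 50 mm tall, standing on the table to the right (-y). Origin: centre of its underside.

How it is judged:
By the outcome, as a careful person would: the job done as asked, in the order asked, and still so for the second after the job is handed in, with the robot touching nothing.
It also fails if it takes over 51 s, if anything falls off the work surface, if the arm or the gripper's body presses on something with over 40 N, if the wrist force passes 120 N, or if a joint passes its speed limit or range.

## Working session

There is one attempt and no reset: what is moved stays moved. The work goes in short steps, Python scripts to look and compute and a tool call to move; the robot and the scene stay as the last step left them, time stands still between calls to the robot, and variables do not carry over. Pictures are saved under pics/ and viewed, at most 10 in all, crops included, and the job is handed in when it is done.

Besides the shell and the picture viewer there is one more tool, called after "Request:" as a command line: name --pt "numbers of a row" for each row, then --argument value for the rest. carry_out: Moves the arm, as the interface text tells. Its arguments: {"type":"object","properties":{"motion":{"type":"array"}},"required":["motion"]}

```bash
mkdir -p pics; ls
python3 - <<'E'
from cell import env
import cv2
s=env.state();print(s)
for n in("scene","top"):
    c=env.read_camera(n);cv2.imwrite(f"pics/{n}0.png",c["color"][:,:,::-1]);print(n,c["K"],c["R"],c["t"])
E
```

```text
pics
{'t': 0.0, 'joints': array([ 1.13038587e+00,  4.91565572e-01,  1.55945566e+00, -1.06497500e-05,
        1.09171255e+00, -1.05544783e-01]), 'qvel': array([ 0.00010514,  0.00035197, -0.00149084,  0.00050667,  0.00110871,
       -0.00076596]), 'tau': array([ 1.73962886e-03, -6.12640071e+01, -2.58181858e+01,  6.93216850e-02,
        4.82807436e-02, -9.12160476e-05]), 'eef_pos': array([205.25134358, 590.09344016, 232.85586907]), 'tcp_rot': array([-3.14045689e+00, -1.10823259e-04,  2.80673183e+00]), 'ft_force': array([ 0.24930852, -0.00797288,  0.17525817]), 'moment': array([ 0.03035244, -0.00115076, -0.06111105]), 'grip_force': 0.0, 'opening': 1.0005751432859646}
scene [[412.72239192   0.         323.0951055 ]
 [  0.         412.72239192 200.64423947]
 [  0.           0.           1.        ]] [[ 0.0431067   0.99892225 -0.01720909]
 [ 0.82486393 -0.04530353 -0.56351316]
 [-0.56368547  0.01009604 -0.82592782]] [  -3.09378708 -420.62112126 1329.54555821]
top [[375.60616665   0.         317.76243076]
 [  0.         375.60616665 196.22206582]
 [  0.           0.           1.        ]] [[-0.00364688 -0.99933452 -0.03629356]
 [-0.98473122  0.0099056  -0.17379959]
 [ 0.17404344  0.03510557 -0.98411203]] [  3.29167218 584.82840726 758.59533328]
```

View pics/scene0.png

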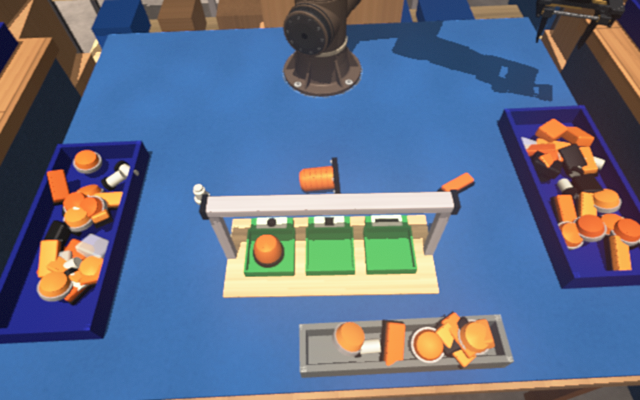

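View pics/top0.png

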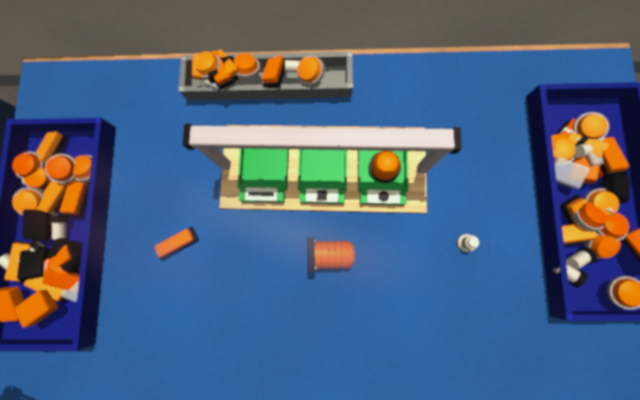

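The stand faces the robot with the square bay in the middle. The beacon lies in front of it, foot toward +y (top view: foot at about 311,257 and lens to 354,257). I'll measure everything first.

```bash
cat > h.py <<'E'
import numpy as np, cv2
from cell import env
from scipy.spatial.transform import Rotation as Ro
def cam(n):
    s=env.state(); c=env.read_camera(n); im=c["color"]; K=np.array(c["K"])
    if n=="wrist":
        R=Ro.from_euler("xyz",s["tcp_rot"]).as_matrix(); H=np.array(c["hand_eye"])
        Rw=R@H[:3,:3]; o=R@H[:3,3]+s["eef_pos"]
    else: Rw=np.array(c["R"]).T; o=-Rw@np.array(c["t"])
    return im,K,Rw,o
def ray(C,u,v):
    d=C[2]@np.linalg.inv(C[1])@[u,v,1.]; return d/np.linalg.norm(d)
def plane(C,u,v,z):
    d=ray(C,u,v); return C[3]+d*(z-C[3][2])/d[2]
def tri(A,pa,B,pb):
    a,b=ray(A,*pa),ray(B,*pb); M=np.c_[a,-b]; k=np.linalg.lstsq(M,B[3]-A[3],rcond=None)[0]
    p,q=A[3]+k[0]*a,B[3]+k[1]*b; return (p+q)/2,np.linalg.norm(p-q)
def blobs(im,lo,hi,amin=30):
    m=cv2.inRange(cv2.cvtColor(im,cv2.COLOR_RGB2HSV),lo,hi)
    n,l,st,ce=cv2.connectedComponentsWithStats(m)
    return [(st[i],ce[i],l==i) for i in range(1,n) if st[i][4]>=amin]
E
python3 - <<'E'
from h import *
for n in("scene","top"):
    C=cam(n); im=C[0]; print(n,"cam at",C[3].round())
    for st,ce,m in blobs(im,(45,120,60),(75,255,255),200): print(" green",st,ce.round(1))
    for st,ce,m in blobs(im,(3,140,90),(22,255,255),150):
        if 150<ce[0]<480 and ce[1]>100 and ce[1]<320:
            r=cv2.minAreaRect(np.argwhere(m)[:,::-1].astype(np.float32)); print(" orange",st,ce.round(1),r, plane(C,*ce,36).round())
    a,b,c,d=(295,145,350,205) if n=="scene" else (295,225,365,285)
    cv2.imwrite(f"pics/{n}b.png",cv2.resize(im[:,:,::-1][120:300,190:480],None,fx=2.7,fy=2.7,interpolation=cv2.INTER_CUBIC))
E
```

```text
scene cam at [1097.  -29.  861.]
 green [ 365  237   51   33 1372] [388.  253.8]
 green [245 239  49  34 599] [274.3 259.9]
 green [ 307  238   47   33 1375] [329.7 254.8]
 orange [300 167  34  24 689] [316.5 178.2] ((316.35504150390625, 178.22808837890625), (21.474260330200195, 33.277992248535156), 84.5596694946289) [464. -33.  36.]
 orange [442 173  31  18 296] [457.8 182.8] ((457.1123962402344, 183.708740234375), (11.107481956481934, 31.629230499267578), 61.69924545288086) [498. 316.  36.]
 orange [254 234  28  30 662] [267.  248.7] ((267.5, 248.5), (29.0, 27.0), 90.0) [ 657. -151.   36.]
top cam at [444. -29. 848.]
 green [ 239  149   49   53 1950] [263.3 169.3]
 green [ 298  150   48   54 1920] [322.2 170.6]
 green [ 358  150   50   55 1168] [381.1 175.5]
 orange [372 150  28  29 628] [385.4 164.5] ((385.25006103515625, 164.75003051757812), (26.870058059692383, 27.577163696289062), 45.0) [ 657. -150.   36.]
 orange [156 230  38  26 473] [174.5 242.3] ((174.20001220703125, 242.4000244140625), (12.521980285644531, 38.460365295410156), 63.43495178222656) [489. 313.  36.]
 orange [315 242  38  25 867] [333.2 253.8] ((333.43927001953125, 253.84527587890625), (23.493797302246094, 37.78980255126953), 86.98721313476562) [462. -33.  36.]
```

Request:
carry_out --pt "0 0 -10 8.2 0" --pt "0 0 -10 8.2 0" --pt "0 0 -10 8.2 0" --pt "0 0 -10 8.2 0" --pt "0 0 -10 8.2 0" --pt "0 0 -10 8.2 0" --pt "0 0 -10 8.2 0" --pt "0 0 -10 8.2 0" --pt "0 0 -10 8.2 0" --pt "0 0 -10 8.2 0" --pt "0 0 -10 8 0"

```text
t: 1.3
eef_pos: [205.3, 590.2, 343.7]
tcp_rot: [-3.142, 0.0, 1.23]
ft_force: [0.5, 0.0, 0.5]
opening: 1.002
grip_force: 0.0
```

Request:
carry_out --pt "45 0 0 0 0" --pt "45 0 0 0 0" --pt "45 0 0 0 0" --pt "45 0 0 0 0" --pt "45 0 0 0 0" --pt "45 0 0 0 0" --pt "45 0 0 0 0" --pt "45 0 0 0 0" --pt "45 0 0 0 0" --pt "45 0 0 0 0"

```text
t: 2.3
eef_pos: [311.8, 894.7, 305.1]
tcp_rot: [-3.141, -0.062, 1.236]
ft_force: [0.6, 0.6, 0.4]
opening: 0.999
grip_force: 0.0
```

View pics/topb.png

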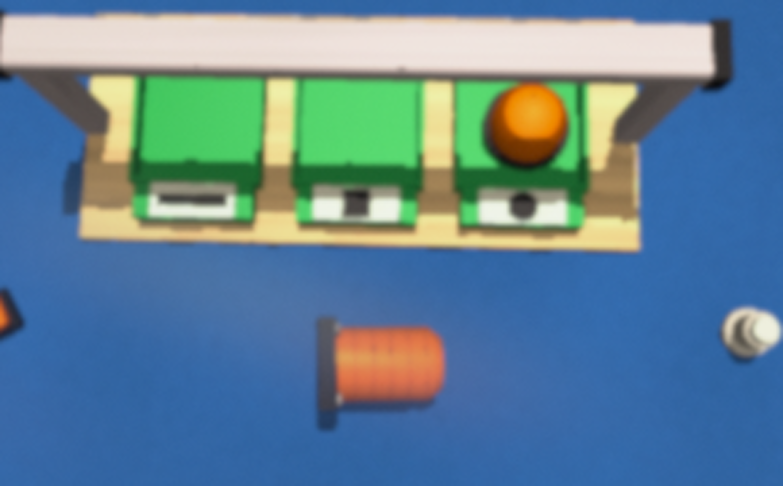

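Request:
carry_out --pt "45 0 0 0 0" --pt "45 0 0 0 0" --pt "45 0 0 0 0" --pt "45 0 0 0 0"

```text
t: 2.7
eef_pos: [324.4, 931.3, 276.9]
tcp_rot: [-3.142, -0.17, 1.236]
ft_force: [0.3, -0.1, -0.1]
opening: 1.001
grip_force: 0.0
```

Request:
carry_out --pt "0 0 -45 0 0" --pt "0 0 -45 0 0" --pt "0 0 -45 0 0" --pt "0 0 -45 0 0"

```text
t: 3.1
eef_pos: [302.4, 868.1, 439.9]
tcp_rot: [3.142, -0.195, 1.236]
ft_force: [1.1, 0.6, 0.4]
opening: 1.0
grip_force: 0.0
```

```bash
cat >> h.py <<'E'
def rows(target,turn=0,n=None,vmax=48,grip=0,R=None,p=None):
    """rows in tool axes for a straight world move to target, with a spread turn about tool z (deg)"""
    s=env.state(); p=s["eef_pos"] if p is None else p
    R=Ro.from_euler("xyz",s["tcp_rot"]) if R is None else R
    d=np.array(target,float)-p
    n=n or int(max(np.ceil(np.linalg.norm(d)/vmax),np.ceil(abs(turn)/8.5),1)); out=[]
    for i in range(n):
        out.append([round(float(x),1) for x in R.inv().apply(d/n)]+[round(turn/n,1),grip]); R=R*Ro.from_euler("z",turn/n,degrees=True)
    return n,out
E
python3 - <<'E'
from h import *
print(env.state()["joints"].round(2)); print(rows([450,-33,300],-19))
E
```

```text
[1.16 0.99 0.05 0.02 1.91 1.5 ]
(20, [[-40.7, 21.8, -0.9, -0.9, 0], [-41.1, 21.1, -0.9, -0.9, 0], [-41.4, 20.4, -0.9, -0.9, 0], [-41.8, 19.7, -0.9, -0.9, 0], [-42.1, 19.0, -0.9, -0.9, 0], [-42.4, 18.3, -0.9, -0.9, 0], [-42.7, 17.6, -0.9, -0.9, 0], [-43.0, 16.9, -0.9, -0.9, 0], [-43.2, 16.2, -0.9, -0.9, 0], [-43.5, 15.5, -0.9, -0.9, 0], [-43.8, 14.8, -0.9, -0.9, 0], [-44.0, 14.0, -0.9, -0.9, 0], [-44.2, 13.3, -0.9, -0.9, 0], [-44.4, 12.6, -0.9, -0.9, 0], [-44.6, 11.8, -0.9, -0.9, 0], [-44.8, 11.1, -0.9, -0.9, 0], [-45.0, 10.3, -0.9, -0.9, 0], [-45.2, 9.6, -0.9, -0.9, 0], [-45.3, 8.8, -0.9, -0.9, 0], [-45.5, 8.1, -0.9, -0.9, 0]])
```

Request:
carry_out --pt "-41 22 -1 -1 0" --pt "-41 21 -1 -1 0" --pt "-41 20 -1 -1 0" --pt "-42 20 -1 -1 0" --pt "-42 19 -1 -1 0" --pt "-42 18 -1 -1 0" --pt "-43 18 -1 -1 0" --pt "-43 17 -1 -1 0" --pt "-43 16 -1 -1 0" --pt "-43 15 -1 -1 0"

```text
t: 4.1
eef_pos: [366.9, 473.3, 380.8]
tcp_rot: [3.111, -0.193, 1.396]
ft_force: [1.5, -0.3, 0.5]
opening: 1.002
grip_force: 0.0
```

Request:
carry_out --pt "-44 15 -1 -1 0" --pt "-44 14 -1 -1 0" --pt "-44 13 -1 -1 0" --pt "-44 13 -1 -1 0" --pt "-45 12 -1 -1 0" --pt "-45 11 -1 -1 0" --pt "-45 10 -1 -1 0" --pt "-45 10 -1 -1 0" --pt "-45 9 -1 -1 0" --pt "-45 8 -1 0 0"

```text
t: 5.1
eef_pos: [438.6, 23.1, 311.7]
tcp_rot: [3.08, -0.186, 1.555]
ft_force: [1.1, 0.2, -0.1]
opening: 0.996
grip_force: 0.0
```

Run:
```python
from h import *
C=cam("wrist"); print(C[3],C[2][:,2],env.state()["joints"].round(2)); cv2.imwrite("pics/w1.png",C[0][:,:,::-1])
for st,ce,m in blobs(C[0],(3,140,90),(22,255,255),300): print(st,ce)
print(plane(C,320,200,36))
```

```text
[430.4005547   71.87068522 473.28830586] [ 0.05675001 -0.09373404 -0.99397855] [-0.22  0.12  1.91  0.22  1.1  -0.29]
[330   0  27  17 321] [343.62616822   6.28971963]
[614   0  26  25 406] [628.28817734   9.39162562]
[ 608   34   32   78 1562] [627.98399488  67.9340589 ]
[ 600  119   40   36 1093] [620.3568161  136.44098811]
[ 597  180   43   40 1424] [620.22331461 198.9627809 ]
[ 300  216   41   59 2159] [320.73320982 244.01574803]
[125 269  30  55 530] [135.4754717  296.61132075]
[477 270  30  54 558] [495.22222222 297.18100358]
[ 289  337  300    9 1286] [483.23716952 342.25272162]
[461.66231903  26.67094919  36.        ]
```

View pics/w1.png

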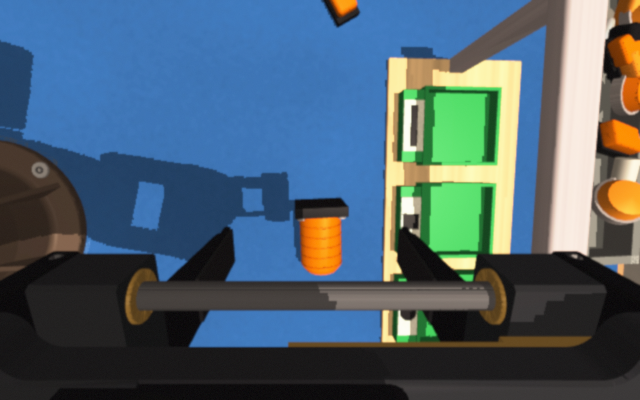

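Wrist view: beacon lies with foot at (321,209) and lens at (321,246), nearly parallel to y. The square tag is at (411,218) and the long tag at (411,127).

Run:
```python
from h import *
W,T,S=cam("wrist"),cam("top"),cam("scene")
def pick(C,lo,hi,box,amin=15):
    x0,y0,x1,y1=box; B=[b for b in blobs(C[0][y0:y1,x0:x1],lo,hi,amin)]
    b=max(B,key=lambda b:b[0][4]); pts=np.argwhere(b[2])[:,::-1].astype(np.float32)+[x0,y0]
    return b[1]+[x0,y0],cv2.minAreaRect(pts.astype(np.float32)),b[0]+[x0,y0,0,0,0]
OR=((3,120,80),(22,255,255)); BK=((0,0,0),(180,255,70))
lw,lt=pick(W,*OR,(290,205,350,280)),pick(T,*OR,(300,230,365,285))
print("lens W",lw,"\n T",lt,"\n tri",tri(W,lw[0],T,lt[0]))
fw=pick(W,*BK,(290,190,352,222)); ft=pick(T,*BK,(300,230,320,285))
print("foot W",fw,"\n T",ft,"\n tri",tri(W,fw[0],T,ft[0]))
for nm,bw,bt in(("sq",(402,205,424,232),(313,188,331,203)),("long",(405,95,420,155),(245,186,280,201))):
    a,b=pick(W,*BK,bw),pick(T,*BK,bt); print(nm,a[0],b[0],a[2],b[2],tri(W,a[0],T,b[0]),plane(W,*a[0],33),plane(T,*b[0],33))
for c in cv2.boxPoints(lw[1]): print("lens corner W z30",c,plane(W,*c,30).round(1))
for c in cv2.boxPoints(fw[1]): print("foot corner W z70",c,plane(W,*c,70).round(1))
for C,b in((W,(415,170,500,265)),(T,(290,140,355,210))):
    g=pick(C,(45,120,60),(75,255,255),b); print("green",g[2],[plane(C,*c,33).round(0) for c in cv2.boxPoints(g[1])])
```

```text
Traceback (most recent call last):
ValueError: max() iterable argument is empty
```

```bash
cat > m.py <<'E'
from h import *
W=cam("wrist"); T=cam("top"); S=cam("scene")
T=(cv2.imread("pics/top0.png")[:,:,::-1],)+T[1:]; S=(cv2.imread("pics/scene0.png")[:,:,::-1],)+S[1:]
def pick(C,lo,hi,box,amin=10):
    x0,y0,x1,y1=box; B=[b for b in blobs(np.ascontiguousarray(C[0][y0:y1,x0:x1]),lo,hi,amin)]
    b=max(B,key=lambda b:b[0][4]); pts=np.argwhere(b[2])[:,::-1].astype(np.float32)+[x0,y0]
    return (b[1]+[x0,y0]).round(1),cv2.minAreaRect(pts.astype(np.float32)),b[0]+[x0,y0,0,0,0]
OR=((3,120,80),(22,255,255)); BK=((0,0,0),(180,255,80))
E
python3 - <<'E'
from m import *
np.set_printoptions(suppress=True,precision=1)
lw,lt=pick(W,*OR,(290,205,350,280)),pick(T,*OR,(300,230,365,285))
print("lens W",lw,"\n T",lt,"\n tri",tri(W,lw[0],T,lt[0]))
fw=pick(W,*BK,(290,190,352,222)); ft=pick(T,*BK,(300,230,320,285))
print("foot W",fw,"\n T",ft,"\n tri",tri(W,fw[0],T,ft[0]))
for nm,bw,bt in(("sq",(402,205,424,232),(313,188,331,203)),("long",(405,95,420,155),(245,186,280,201))):
    a,b=pick(W,*BK,bw),pick(T,*BK,bt); print(nm,a[0],b[0],a[2],b[2],tri(W,a[0],T,b[0]),plane(W,*a[0],33),plane(T,*b[0],33))
for c in cv2.boxPoints(lw[1]): print("lens corner W z30",c,plane(W,*c,30).round(1))
for c in cv2.boxPoints(fw[1]): print("foot corner W z70",c,plane(W,*c,70).round(1))
for C,b in((W,(415,170,500,265)),(T,(290,140,355,210))):
    g=pick(C,(45,120,60),(75,255,255),b); print("green",g[2],[plane(C,*c,33).round(0) for c in cv2.boxPoints(g[1])])
E
```

```text
lens W (array([321. , 244.9]), ((320.745849609375, 246.12112426757812), (58.00208282470703, 40.17264938354492), 88.15238952636719), array([ 300,  217,   42,   59, 2180])) 
 T (array([333.4, 254. ]), ((334.0, 254.5), (25.0, 38.0), 90.0), array([315, 242,  39,  26, 934])) 
 tri (array([461. , -33.2,  45.8]), np.float64(1.2912099603509744))
foot W (array([319.9, 208.7]), ((320.63427734375, 208.51968383789062), (19.201435089111328, 52.8039436340332), 85.33314514160156), array([295, 199,  53,  22, 928])) 
 T (array([311.1, 267.8]), ((311.0, 267.5), (7.0, 4.0), 90.0), array([309, 264,   5,   8,  28])) 
 tri (array([445.6,  17.1,  87.6]), np.float64(25.93623669670308))
sq [415.6 221.8] [321.7 193.8] [412 215   7  14  75] [318 190   8   9  54] (array([592.6,  -8. ,  43.6]), np.float64(3.146374261693738)) [597.9  -8.9  33. ] [593.4  -8.8  33. ]
long [413.9 122. ] [262.4 193.3] [412 107   5  38 143] [250 193  22   2  32] (array([600. , 129.8,  17.5]), np.float64(7.982198398410554)) [595.6 131.5  33. ] [595.9 123.   33. ]
lens corner W z30 [299.7 217.8] [432.6   3.   30. ]
lens corner W z30 [339.9 216.5] [489.5   2.6  30. ]
lens corner W z30 [341.8 274.5] [490.2 -82.   30. ]
lens corner W z30 [301.6 275.8] [432.3 -81.   30. ]
foot corner W z70 [293.5 201.1] [425.3  31.   70. ]
foot corner W z70 [346.2 196.8] [492.9  34.1  70. ]
foot corner W z70 [347.7 215.9] [494.4   9.2  70. ]
foot corner W z70 [295.1 220.2] [426.4   6.3  70. ]
green [ 415  183   81   76 5266] [array([597.,  47.,  33.]), array([714.,  43.,  33.]), array([717., -68.,  33.]), array([597., -62.,  33.])]
green [ 298  150   48   54 1921] [array([695.,  44.,  33.]), array([693., -62.,  33.]), array([572., -60.,  33.]), array([573.,  44.,  33.])]
```

Run:
```python
from h import *
s=env.state(); R=Ro.from_euler("xyz",s["tcp_rot"]); print(s["eef_pos"],R.as_matrix().round(3))
print(rows([461,-54,125],n=6)); print(rows([461,-54,30],n=5,p=np.array([461,-54,125.])))
```

```text
[438.58597566  25.93627731 311.97913703] [[ 0.014  0.998  0.064]
 [ 0.983 -0.026  0.184]
 [ 0.185  0.06  -0.981]]
(6, [[-18.8, 2.2, 28.4, 0.0, 0], [-18.8, 2.2, 28.4, 0.0, 0], [-18.8, 2.2, 28.4, 0.0, 0], [-18.8, 2.2, 28.4, 0.0, 0], [-18.8, 2.2, 28.4, 0.0, 0], [-18.8, 2.2, 28.4, 0.0, 0]])
(5, [[-3.5, -1.1, 18.6, 0.0, 0], [-3.5, -1.1, 18.6, 0.0, 0], [-3.5, -1.1, 18.6, 0.0, 0], [-3.5, -1.1, 18.6, 0.0, 0], [-3.5, -1.1, 18.6, 0.0, 0]])
```

Request:
carry_out --pt "-19 2 28 0 0" --pt "-19 2 28 0 0" --pt "-19 2 28 0 0" --pt "-19 2 28 0 0" --pt "-19 2 28 0 0" --pt "-19 2 28 0 0" --pt "0 0 0 0 0" --pt "0 0 0 0 0"

```text
t: 6.25
eef_pos: [459.7, -55.6, 127.1]
tcp_rot: [3.082, -0.186, 1.556]
ft_force: [0.6, 0.0, -0.8]
opening: 0.999
grip_force: 0.0
```

Run:
```python
from m import *
np.set_printoptions(suppress=True,precision=1)
print(env.state()["eef_pos"]);cv2.imwrite("pics/w2.png",W[0][:,:,::-1])
for st,ce,m in blobs(W[0],*OR,400):
    r=cv2.minAreaRect(np.argwhere(m)[:,::-1].astype(np.float32)); print(st,ce,[plane(W,*c,30) for c in cv2.boxPoints(r)])
print(rows([461,-54,30],n=5))
```

```text
[460.1 -55.8 128.2]
[415   0  10 237 413] [419.7 113. ] [array([549.1, -66.6,  30. ]), array([554.8, 122.7,  30. ]), array([556.7, 122.6,  30. ]), array([551.2, -66.7,  30. ])]
[432   0   9  68 481] [436.   33.8] [array([562. ,  71.4,  30. ]), array([563.7, 122.9,  30. ]), array([569.9, 122.7,  30. ]), array([568.3,  71.2,  30. ])]
[ 450   68   44   35 1223] [469.1  86.4] [array([578.3,  43.5,  30. ]), array([578. ,  70.4,  30. ]), array([614. ,  70.1,  30. ]), array([614.7,  43. ,  30. ])]
[426 109  12 111 761] [431.2 162.9] [array([557.6, -52.3,  30. ]), array([560.9,  38.5,  30. ]), array([567.5,  38.1,  30. ]), array([564.4, -52.8,  30. ])]
[ 272  146   74  112 7360] [309.6 199.2] [array([432. ,   9.7,  30. ]), array([490.3,  10.6,  30. ]), array([492.1, -81.1,  30. ]), array([432. , -80.8,  30. ])]
[ 444  226   42   32 1080] [462.6 240.8] [array([574.8, -85.9,  30. ]), array([574.5, -59. ,  30. ]), array([610.4, -60.4,  30. ]), array([611. , -87.5,  30. ])]
[125 269  31  55 813] [136.5 296.5] [array([ 304.5, -128.6,   30. ]), array([313.5, -82.5,  30. ]), array([334.8, -86.3,  30. ]), array([ 326.1, -132.7,   30. ])]
[476 269  31  55 811] [494.2 296.5] [array([602.1, -98.6,  30. ]), array([626.3, -96.6,  30. ]), array([ 634.3, -147. ,   30. ]), array([ 609.6, -148.9,   30. ])]
[ 289  311  301   36 1963] [461.5 341.3] [array([ 440.1, -157.6,   30. ]), array([ 441.2, -126.7,   30. ]), array([ 708.3, -141.1,   30. ]), array([ 710.2, -174.1,   30. ])]
(5, [[-3.3, -1.0, 19.3, 0.0, 0], [-3.3, -1.0, 19.3, 0.0, 0], [-3.3, -1.0, 19.3, 0.0, 0], [-3.3, -1.0, 19.3, 0.0, 0], [-3.3, -1.0, 19.3, 0.0, 0]])
```

View pics/w2.png

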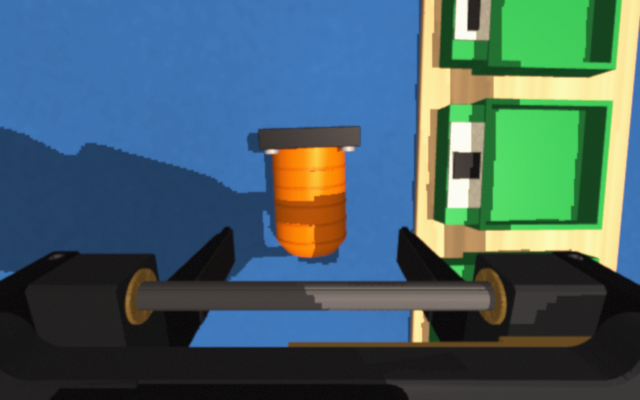

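Wrist view: lens spans (272–346, 146–258), dome tip at y≈-81 and axis parallel to y, so the jaws straddle it. Descending and closing.

Request:
carry_out --pt "-3 -1 19 0 0" --pt "-3 -1 19 0 0" --pt "-3 -1 19 0 0" --pt "-3 -1 19 0 0" --pt "-3 -1 20 0 0" --pt "0 0 0 0 1" --pt "0 0 0 0 1" --pt "0 0 0 0 1" --pt "0 0 0 0 1" --pt "0 0 0 0 1"

```text
t: 7.4
eef_pos: [460.9, -53.7, 30.1]
tcp_rot: [3.079, -0.185, 1.555]
ft_force: [-0.3, -0.1, 0.7]
opening: 0.636
grip_force: 0.0
```

Request:
carry_out --pt "0 0 0 0 1" --pt "0 0 0 0 1" --pt "0 0 0 0 1"

```text
t: 7.7
eef_pos: [460.9, -53.8, 29.8]
tcp_rot: [3.08, -0.186, 1.554]
ft_force: [-0.7, -1.8, 7.8]
opening: 0.603
grip_force: 29.9
```

Run:
```python
from h import *
s=env.state(); R=Ro.from_euler("xyz",s["tcp_rot"]); print(s["opening"],s["grip_force"],s["ft_force"])
v=np.array([-77,29.]);E=np.array([23,1.]); P=s["eef_pos"]
prev=v
for t in np.linspace(0,95,14)[1:]:
    c,k=np.cos(np.radians(t)),np.sin(np.radians(t)); w=np.array([c*v[0]+k*v[1],-k*v[0]+c*v[1]]); d=w-prev; prev=w
    print(round(t),(E+w).round(),R.inv().apply([0,d[0],d[1]]).round(1).tolist())
```

```text
0.6033735521717557 29.922911265457515 [-0.74967722 -1.7851733   7.82628221]
7 [-50.  40.] [6.0, 0.5, -8.6]
15 [-44.  48.] [7.0, 0.4, -7.8]
22 [-38.  57.] [8.0, 0.3, -6.8]
29 [-30.  64.] [8.8, 0.2, -5.7]
37 [-22.  70.] [9.4, 0.1, -4.6]
44 [-12.  75.] [9.9, 0.1, -3.3]
51 [-3. 79.] [10.3, -0.0, -2.0]
58 [ 7. 82.] [10.5, -0.1, -0.7]
66 [18. 83.] [10.5, -0.2, 0.6]
73 [28. 83.] [10.3, -0.3, 1.9]
80 [39. 82.] [10.0, -0.4, 3.2]
88 [49. 79.] [9.5, -0.4, 4.5]
95 [59. 75.] [8.8, -0.5, 5.6]
```

Request:
carry_out --pt "6 0.5 -8.6 0 1" --pt "7 0.4 -7.8 0 1" --pt "8 0.3 -6.8 0 1" --pt "8.8 0.2 -5.7 0 1" --pt "9.4 0.1 -4.6 0 1" --pt "0 0 0 0 1"

```text
t: 8.3
eef_pos: [460.5, -20.3, 70.3]
tcp_rot: [3.08, -0.186, 1.556]
ft_force: [0.0, -0.2, -3.4]
opening: 0.605
grip_force: 29.9
```

Run:
```python
from h import *
a=cam("wrist")[0]; b=cam("scene")[0]
b=cv2.resize(b[120:230,240:420],None,fx=3,fy=3,interpolation=cv2.INTER_CUBIC)
im=np.zeros((600,540,3),np.uint8); im[:330]=b; im[330:600]=cv2.resize(a[100:350,100:600],(540,270))
cv2.imwrite("pics/p3.png",im[:,:,::-1])
```

```text
(no output)
```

View pics/p3.png

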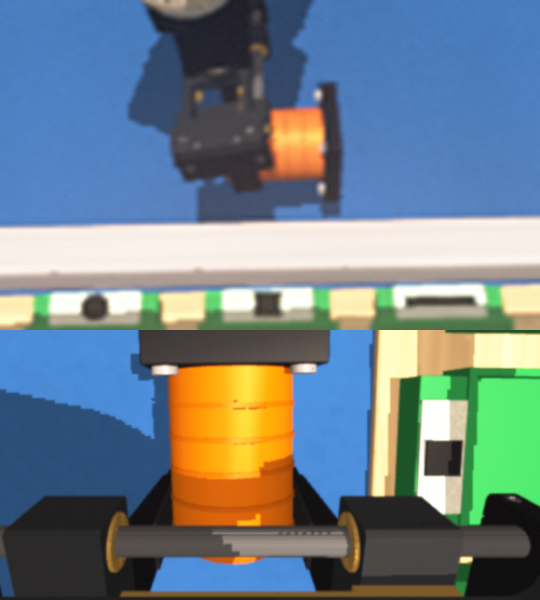

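The grip is stiff: the beacon was carried lying instead of pivoting. I'll lower it back close to the table and see whether a smaller closure softens the grip enough for gravity to swing the foot down.

Request:
carry_out --pt "-1.3 -0.4 7 0 1" --pt "-1.3 -0.4 7 0 1" --pt "-1.3 -0.4 7 0 1" --pt "-1.3 -0.4 7 0 1" --pt "-1.3 -0.4 7 0 1" --pt "-0.3 -0.1 2 0 1" --pt "0 0 0 0 0.41" --pt "0 0 0 0 0.41"

```text
t: 9.2
eef_pos: [460.7, -21.0, 32.1]
tcp_rot: [3.081, -0.186, 1.555]
ft_force: [0.6, 0.6, 1.4]
opening: 0.601
grip_force: 30.0
```

Request:
carry_out --pt "0 0 0 0 0.4" --pt "0 0 0 0 0.4"

```text
t: 9.4
eef_pos: [460.8, -21.0, 32.2]
tcp_rot: [3.08, -0.186, 1.555]
ft_force: [-1.7, 0.7, -0.2]
opening: 0.602
grip_force: 30.0
```

Request:
carry_out --pt "0 0 0 0 0.397" --pt "0 0 0 0 0.397"

```text
t: 9.6
eef_pos: [460.8, -21.0, 32.0]
tcp_rot: [3.081, -0.186, 1.555]
ft_force: [-0.3, 0.8, 0.8]
opening: 0.605
grip_force: 30.0
```

Request:
carry_out --pt "0 0 0 0 0.394" --pt "0 0 0 0 0.394"

```text
t: 9.8
eef_pos: [460.7, -21.1, 31.9]
tcp_rot: [3.081, -0.186, 1.555]
ft_force: [-0.3, 0.1, -0.1]
opening: 0.606
grip_force: 14.2
```

Request:
carry_out --pt "0 0 0 0 0.391" --pt "0 0 0 0 0.391"

```text
t: 10.0
eef_pos: [460.7, -21.1, 31.9]
tcp_rot: [3.081, -0.186, 1.555]
ft_force: [0.4, 0.7, -1.0]
opening: 0.606
grip_force: 5.5
```

Grip force can be set by closure (0.394 gives 14 N, 0.391 gives 5.5 N). I'll try the arc with a light grip.

Request:
carry_out --pt "6 0.5 -8.6 0 0.392" --pt "7 0.4 -7.8 0 0.392" --pt "8 0.3 -6.8 0 0.392" --pt "8.8 0.2 -5.7 0 0.392" --pt "9.4 0.1 -4.6 0 0.392" --pt "0 0 0 0 0.392"

```text
t: 10.6
eef_pos: [460.6, 11.8, 72.6]
tcp_rot: [3.08, -0.186, 1.556]
ft_force: [-1.4, -0.5, -0.3]
opening: 0.609
grip_force: 2.4
```

Run:
```python
from h import *
print(env.state()["moment"])
a=cam("wrist")[0]; b=cam("scene")[0]
b=cv2.resize(b[120:230,240:420],None,fx=3,fy=3,interpolation=cv2.INTER_CUBIC)
im=np.zeros((600,540,3),np.uint8); im[:330]=b; im[330:600]=cv2.resize(a[100:350,100:600],(540,270))
cv2.imwrite("pics/p4.png",im[:,:,::-1])
```

```text
[-0.26606825  0.26947646  0.12219987]
```

View pics/p4.png

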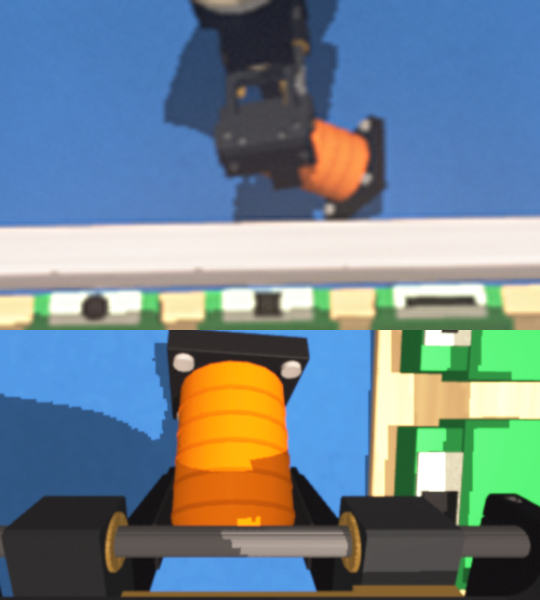

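The light grip works: the foot is swinging down onto the table as the dome rises (foot at lower right of the lens in the scene crop). Continuing the arc.

Request:
carry_out --pt "9.9 0.1 -3.3 0 0.392" --pt "10.3 0 -2 0 0.392" --pt "10.5 -0.1 -0.7 0 0.392" --pt "10.5 -0.2 0.6 0 0.392" --pt "0 0 0 0 0.392"

```text
t: 11.2
eef_pos: [460.7, 52.2, 85.3]
tcp_rot: [3.08, -0.186, 1.556]
ft_force: [-1.0, 1.5, 1.2]
opening: 0.61
grip_force: 1.7
```

Request:
carry_out --pt "10.3 -0.3 1.9 0 0.392" --pt "10 -0.4 2.2 0 0.392" --pt "9.5 -0.4 2.5 0 0.392" --pt "0 0 0 0 0.392"

```text
t: 11.6
eef_pos: [460.8, 82.3, 84.0]
tcp_rot: [3.08, -0.186, 1.556]
ft_force: [2.4, 0.6, 0.3]
opening: 0.612
grip_force: 1.0
```

Run:
```python
from h import *
print(env.state()["moment"])
a=cam("wrist")[0]; b=cam("scene")[0]
b=cv2.resize(b[120:230,240:420],None,fx=3,fy=3,interpolation=cv2.INTER_CUBIC)
im=np.zeros((600,540,3),np.uint8); im[:330]=b; im[330:600]=cv2.resize(a[100:350,100:600],(540,270))
cv2.imwrite("pics/p5.png",im[:,:,::-1])
```

```text
[-0.05502035 -0.26599828 -0.06016703]
```

View pics/p5.png

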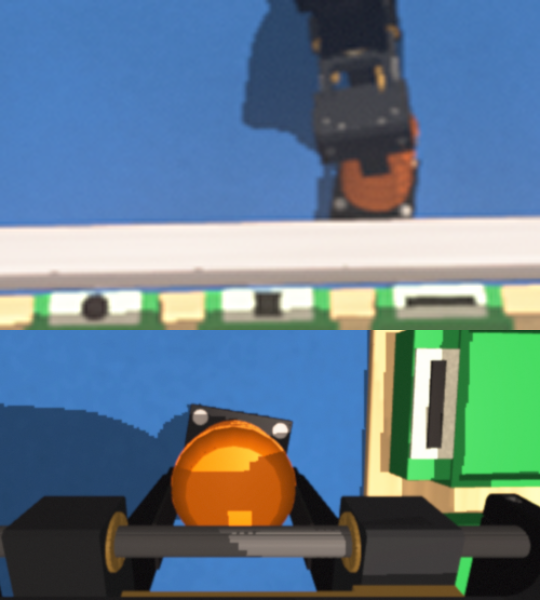

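Nearly upright and standing on the table, foot yawed about -10° (foot corners at 200,417 and 280,432 in the crop). I'll settle it, grip firmly, lift a few mm, turn it square and set it down.

Request:
carry_out --pt "0 0 0 0 0.387" --pt "0 0 0 0 0.384" --pt "0 0 0 0 0.38" --pt "0 0 0 0 0.38" --pt "0 0 0 0 0.41" --pt "0 0 0 0 0.41" --pt "0 0 0 0 0.41"

```text
t: 12.4
eef_pos: [461.0, 81.2, 84.1]
tcp_rot: [3.08, -0.186, 1.555]
ft_force: [3.0, 0.2, 1.1]
opening: 0.602
grip_force: 30.0
```

Request:
carry_out --pt "0 0 -2 0 0.41" --pt "0 0 -3 0 0.41" --pt "0 0 0 -3.5 0.41" --pt "0 0 0 -3.5 0.41" --pt "0 0 0 -3 0.41" --pt "0 0 0 0 0.41"

```text
t: 13.0
eef_pos: [459.8, 80.4, 88.8]
tcp_rot: [3.05, -0.173, 1.732]
ft_force: [0.4, 0.7, -4.9]
opening: 0.596
grip_force: 30.0
```

Run:
```python
from h import *
print(env.state()["moment"])
a=cam("wrist")[0]; cv2.imwrite("pics/p6.png",cv2.resize(a[120:320,160:480],(640,400))[:,:,::-1])
```

```text
[-0.3433399   0.14326376 -0.05158676]
```

View pics/p6.png

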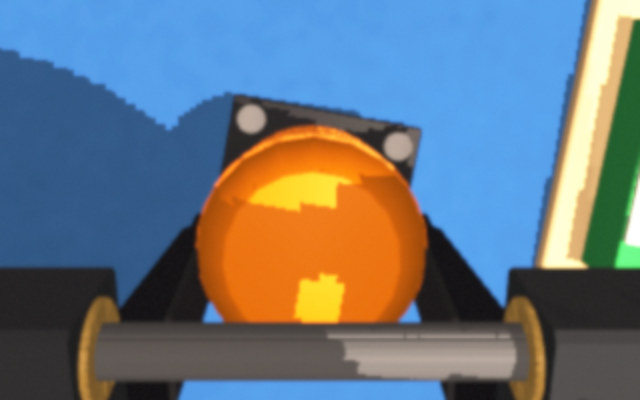

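Foot edge (235,95)–(420,128) is parallel to the stand edge to about 2°. Setting it down, releasing gradually and retracting.

Request:
carry_out --pt "0 0 2 0 0.41" --pt "0 0 1.5 0 0.41" --pt "0 0 1.3 0 0.41" --pt "0 0 0 0 0.395" --pt "0 0 0 0 0.39" --pt "0 0 0 0 0.385" --pt "0 0 0 0 0.3" --pt "0 0 0 0 0" --pt "0 0 0 0 0" --pt "0 0 0 0 0" --pt "0 0 0 0 0"

```text
t: 14.15
eef_pos: [460.4, 81.3, 84.1]
tcp_rot: [3.05, -0.173, 1.732]
ft_force: [-0.0, 0.5, -0.1]
opening: 0.97
grip_force: 0.0
```

Request:
carry_out --pt "0 0 -20 0 0" --pt "0 0 -40 0 0" --pt "0 0 -45 0 0" --pt "0 0 -45 0 0" --pt "0 0 -45 8.5 0" --pt "0 0 -45 8.5 0" --pt "0 0 -40 8.5 0" --pt "0 0 -20 8.5 0" --pt "0 0 0 8.5 0" --pt "0 0 0 8.5 0"

```text
t: 15.15
eef_pos: [441.2, 26.1, 379.1]
tcp_rot: [-3.064, -0.18, 0.82]
ft_force: [0.6, -0.3, -0.4]
opening: 0.997
grip_force: 0.0
```

Run:
```python
from h import *
s=env.state(); print(s["eef_pos"],s["joints"].round(2),Ro.from_euler("xyz",s["tcp_rot"]).as_matrix().round(3))
for r in rows([840,-270,400],66)[1]: print(r)
```

```text
[441.21529368  26.11288217 379.07059753] [-0.2   0.06  1.79  0.2   1.27  0.48] [[ 0.671  0.739  0.065]
 [ 0.72  -0.67   0.183]
 [ 0.179 -0.076 -0.981]]
[5.3, 44.7, -4.4, 6.0, 0]
[9.9, 43.9, -4.4, 6.0, 0]
[14.5, 42.6, -4.4, 6.0, 0]
[18.8, 40.8, -4.4, 6.0, 0]
[23.0, 38.6, -4.4, 6.0, 0]
[26.9, 36.0, -4.4, 6.0, 0]
[30.5, 33.0, -4.4, 6.0, 0]
[33.8, 29.6, -4.4, 6.0, 0]
[36.7, 25.9, -4.4, 6.0, 0]
[39.2, 22.0, -4.4, 6.0, 0]
[41.3, 17.7, -4.4, 6.0, 0]
```

Request:
carry_out --pt "5 45 -4.4 6 0" --pt "10 44 -4.4 6 0" --pt "14 43 -4.4 6 0" --pt "19 41 -4.4 6 0" --pt "23 39 -4.4 6 0" --pt "27 36 -4.4 6 0" --pt "30 33 -4.4 6 0" --pt "34 30 -4.4 6 0" --pt "37 26 -4.4 6 0" --pt "39 22 -4.4 6 0" --pt "41 18 -4.4 6 0"

```text
t: 16.25
eef_pos: [827.6, -257.9, 398.0]
tcp_rot: [-2.946, -0.011, -0.271]
ft_force: [0.7, -0.6, 1.2]
opening: 1.005
grip_force: 0.0
```

Request:
carry_out --pt "45 0 -5 0 0" --pt "45 0 -5 0 0" --pt "45 0 -5 0 0" --pt "45 0 -10 0 0" --pt "45 0 -10 0 0" --pt "45 0 -15 0 0"

```text
t: 16.85
eef_pos: [897.8, -272.4, 375.0]
tcp_rot: [-2.941, -0.14, -0.293]
ft_force: [0.4, 0.1, -0.3]
opening: 1.0
grip_force: 0.0
```

Run:
```python
from h import *
s=env.state(); print(s["eef_pos"],s["joints"].round(2),Ro.from_euler("xyz",s["tcp_rot"]).as_matrix().round(3))
C=cam("top"); S=cam("scene")
for D,A in((C,(150,120,520,330)),(S,(150,120,480,300))):
    for st,ce,m in blobs(D[0],(3,120,80),(22,255,255),80):
        if A[0]<ce[0]<A[2] and A[1]<ce[1]<A[3]: print(st,ce.round(1),plane(D,*ce,60).round())
im=np.vstack([cv2.resize(D[0][y:y+100,x:x+200],(600,300),interpolation=cv2.INTER_CUBIC) for D,x,y in((S,240,120),(C,220,180))])
cv2.imwrite("pics/p7.png",im[:,:,::-1])
```

```text
[ 897.78182199 -272.42396343  375.00719164] [-0.42  1.07  0.05  0.23  1.9   1.51] [[ 0.948 -0.256  0.189]
 [-0.286 -0.946  0.151]
 [ 0.14  -0.197 -0.97 ]]
[155 229  39  28 501] [174.3 242.4] [487. 303.  60.]
[354 155  24  37 752] [365.5 173. ] [473.  88.  60.]
[442 173  31  18 314] [458.1 182.6] [515. 307.  60.]
[253 234  29  30 684] [267.1 248.7] [ 670. -147.   60.]
```

View pics/p7.png

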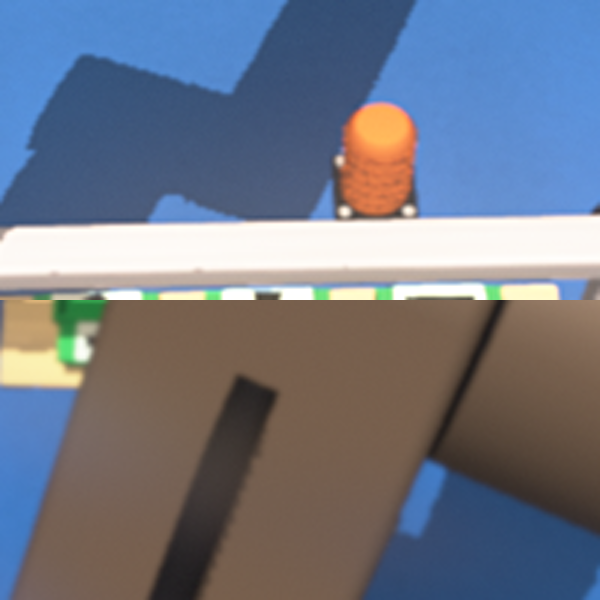

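Scene view shows the beacon standing upright at crop (380,160), i.e. about (461,88). I'll build up the tool tilt at the reach limit.

Request:
carry_out --pt "45 0 -5 0 0" --pt "45 0 -5 0 0" --pt "45 0 -5 0 0" --pt "45 0 -5 0 0" --pt "45 0 -5 0 0" --pt "45 0 -5 0 0" --pt "45 0 -5 0 0" --pt "45 0 -5 0 0"

```text
t: 17.75
eef_pos: [956.0, -289.2, 371.8]
tcp_rot: [-2.929, -0.352, -0.338]
ft_force: [-0.3, -0.6, -0.6]
opening: 1.003
grip_force: 0.0
```

Run:
```python
from h import *
s=env.state(); print(s["eef_pos"],s["joints"].round(2),Ro.from_euler("xyz",s["tcp_rot"]).as_matrix().round(3))
```

```text
[ 956.02168888 -289.23648212  371.82580419] [-0.42  1.09  0.05  0.24  1.67  1.52] [[ 0.886 -0.255  0.388]
 [-0.311 -0.946  0.087]
 [ 0.345 -0.198 -0.918]]
```

Request:
carry_out --pt "48 0 -5 0 0" --pt "48 0 -5 0 0" --pt "48 0 -5 0 0" --pt "48 0 -5 0 0" --pt "48 0 -5 0 0" --pt "48 0 -5 0 0" --pt "48 0 -5 0 0" --pt "48 0 -5 0 0" --pt "48 0 -5 0 0" --pt "48 0 -5 0 0" --pt "48 0 -5 0 0" --pt "48 0 -5 0 0"

```text
t: 18.95
eef_pos: [983.7, -322.9, 487.6]
tcp_rot: [-2.883, -0.682, -0.428]
ft_force: [-0.5, -0.0, -0.4]
opening: 1.002
grip_force: 0.0
```

Run:
```python
from h import *
s=env.state(); R=Ro.from_euler("xyz",s["tcp_rot"]); print(s["eef_pos"],s["joints"].round(2),R.as_matrix().round(3))
M=R.as_matrix()
# turn about tool z making tool y horizontal with +/-
a=np.degrees(np.arctan2(M[2,1],-M[2,0])); print(a, [(R*Ro.from_euler("z",k,degrees=True)).as_matrix().round(3).tolist() for k in (-np.degrees(np.arctan2(-M[2,1],M[2,0])),np.degrees(np.arctan2(M[2,1],M[2,0])))])
```

```text
[ 983.66672048 -322.92551372  487.61769726] [-0.45  1.    0.05  0.27  1.42  1.51] [[ 0.706 -0.255  0.661]
 [-0.323 -0.946 -0.02 ]
 [ 0.63  -0.199 -0.75 ]]
-162.49632429033602 [[[0.75, -0.031, 0.661], [-0.023, -1.0, -0.02], [0.661, 0.0, -0.75]], [[0.75, -0.031, 0.661], [-0.023, -1.0, -0.02], [0.661, 0.0, -0.75]]]
```

Run:
```python
from h import *
for r in rows([375,84,165],-17.5)[1]: print(r)
```

```text
[-45.0, -9.8, -9.9, -1.0, 0]
[-44.8, -10.6, -9.9, -1.0, 0]
[-44.6, -11.4, -9.9, -1.0, 0]
[-44.4, -12.2, -9.9, -1.0, 0]
[-44.1, -13.0, -9.9, -1.0, 0]
[-43.9, -13.8, -9.9, -1.0, 0]
[-43.7, -14.5, -9.9, -1.0, 0]
[-43.4, -15.3, -9.9, -1.0, 0]
[-43.1, -16.1, -9.9, -1.0, 0]
[-42.8, -16.9, -9.9, -1.0, 0]
[-42.5, -17.6, -9.9, -1.0, 0]
[-42.2, -18.4, -9.9, -1.0, 0]
[-41.8, -19.2, -9.9, -1.0, 0]
[-41.5, -19.9, -9.9, -1.0, 0]
[-41.1, -20.6, -9.9, -1.0, 0]
[-40.7, -21.4, -9.9, -1.0, 0]
[-40.4, -22.1, -9.9, -1.0, 0]
```

Request:
carry_out --pt "-45 -10 -10 -1 0" --pt "-45 -11 -10 -1 0" --pt "-44 -12 -10 -1 0" --pt "-44 -12 -10 -1 0" --pt "-44 -13 -10 -1 0" --pt "-44 -14 -10 -1 0" --pt "-43 -15 -10 -1 0" --pt "-43 -15 -10 -1 0" --pt "-43 -16 -10 -1 0"

```text
t: 19.85
eef_pos: [728.5, -138.6, 355.8]
tcp_rot: [-2.986, -0.71, -0.259]
ft_force: [1.5, -0.1, -0.1]
opening: 0.998
grip_force: 0.0
```

Request:
carry_out --pt "-43 -17 -10 -1 0" --pt "-43 -18 -10 -1 0" --pt "-42 -18 -10 -1 0" --pt "-42 -19 -10 -1 0" --pt "-41 -20 -10 -1 0" --pt "-41 -21 -10 -1 0" --pt "-41 -21 -10 -1 0" --pt "-40 -22 -10 -1 0" --pt "0 0 0 0 0"

```text
t: 20.75
eef_pos: [527.7, 14.2, 251.4]
tcp_rot: [-3.049, -0.736, -0.128]
ft_force: [0.8, 0.2, -0.3]
opening: 1.002
grip_force: 0.0
```

Run:
```python
from h import *
s=env.state(); R=Ro.from_euler("xyz",s["tcp_rot"]); print(s["eef_pos"],s["joints"].round(2),R.as_matrix().round(3))
C=cam("wrist"); print(C[3]); cv2.imwrite("pics/w8.png",C[0][:,:,::-1])
for st,ce,m in blobs(C[0],(3,120,80),(22,255,255),800): print(st,ce)
```

```text
[527.65589962  14.16415463 251.44746415] [-0.15  0.19  2.23  1.62  0.11 -0.06] [[ 0.735 -0.065  0.675]
 [-0.095 -0.996  0.006]
 [ 0.672 -0.069 -0.738]]
[482.69142687   6.40722372 413.89549132]
[ 289   51   36   38 1042] [306.22744722  69.38195777]
[ 132   57  101   43 2704] [176.82285503  76.89977811]
[ 420  171   56   52 2168] [447.54151292 196.0548893 ]
[495 205  31  48 975] [507.85333333 232.92512821]
[125 268  32  56 816] [136.61642157 295.82965686]
[475 268  32  56 831] [494.38026474 295.61492178]
[ 287  336  303   12 2162] [463.16697502 343.1119334 ]
```

View pics/w8.png

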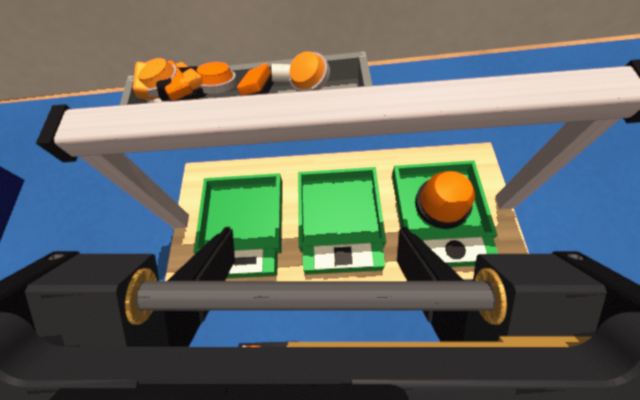

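Wrist view from above: square bay at (300–385, 168–275) with its tag at (343,256), the round lamp in its own bay, and the bar across the top. I'll measure the bay here and work out the rest of the move.

Run:
```python
from h import *
np.set_printoptions(suppress=True,precision=1)
C=cam("wrist"); im=C[0]
m=cv2.inRange(cv2.cvtColor(im,cv2.COLOR_RGB2HSV),(45,80,30),(85,255,255)); w=cv2.inRange(cv2.cvtColor(im,cv2.COLOR_RGB2HSV),(0,0,120),(180,60,255))
sub=np.zeros_like(m); sub[160:282,290:392]=m[160:282,290:392]
q=cv2.findContours(sub,0,2)[0]; q=max(q,key=cv2.contourArea)
h=cv2.convexHull(q); p=cv2.approxPolyDP(h,4,True)[:,0]
for c in p: print(c,plane(C,*c,33))
bk=cv2.inRange(im[240:272,325:362],(0,0,0),(75,75,75)); y,x=np.nonzero(bk); print("tag",x.mean()+325,y.mean()+240,len(x),plane(C,x.mean()+325,y.mean()+240,33))
T=np.array([321.7,193.8]); print("tri tag",tri(C,(x.mean()+325,y.mean()+240),cam("top"),T))
for r in rows([375,84,165],-6,n=8)[1]: print(r)
```

```text
[374 168] [711.1 -64.8  33. ]
[383 267] [573.3 -55.1  33. ]
[306 274] [572.5  37.3  33. ]
[298 245] [609.5  45.5  33. ]
[298 173] [714.3  41.1  33. ]
tag 342.3956043956044 250.25274725274724 91 [597.9  -9.1  33. ]
tri tag (array([588.3,  -8.7,  63.6]), np.float64(1.864804381649029))
[-22.2, -6.8, -4.9, -0.8, 0]
[-22.2, -7.1, -4.9, -0.8, 0]
[-22.1, -7.4, -4.9, -0.8, 0]
[-22.0, -7.7, -4.9, -0.8, 0]
[-21.9, -7.9, -4.9, -0.8, 0]
[-21.8, -8.2, -4.9, -0.8, 0]
[-21.6, -8.5, -4.9, -0.8, 0]
[-21.5, -8.8, -4.9, -0.8, 0]
```

Request:
carry_out --pt "-22 -7 -5 -0.8 0" --pt "-22 -7 -5 -0.8 0" --pt "-22 -7 -5 -0.8 0" --pt "-22 -8 -5 -0.8 0" --pt "-22 -8 -5 -0.8 0" --pt "-22 -8 -5 -0.8 0" --pt "-22 -8 -5 -0.8 0" --pt "-22 -9 -5 -0.8 0"

```text
t: 21.7
eef_pos: [411.2, 73.0, 185.7]
tcp_rot: [-3.112, -0.743, -0.014]
ft_force: [0.2, 0.6, 0.2]
opening: 0.998
grip_force: 0.0
```

Run:
```python
from h import *
s=env.state(); R=Ro.from_euler("xyz",s["tcp_rot"]); print(s["eef_pos"],s["joints"].round(2),R.as_matrix().round(3))
C=cam("wrist"); cv2.imwrite("pics/w9.png",C[0][:,:,::-1])
for st,ce,m in blobs(C[0],(3,120,80),(22,255,255),800): print(st,ce.round(),plane(C,*ce,95).round())
M=R.as_matrix(); print(np.degrees(np.arctan2(M[2,1],M[2,0])))
```

```text
[411.23610331  72.99914869 185.72466426] [ 0.01  0.22  2.54  3.1   0.36 -1.52] [[ 0.736  0.006  0.677]
 [-0.01  -1.     0.02 ]
 [ 0.677 -0.022 -0.736]]
[ 466   75   59   54 2434] [496. 102.] [ 603. -111.   95.]
[ 267  200   67   81 3891] [301. 240.] [454.  88.  95.]
[  54  206   85   48 2155] [ 98. 232.] [461. 262.  95.]
[125 268  32  57 867] [137. 296.] [408. 215.  95.]
[475 268  32  57 856] [494. 296.] [408. -61.  95.]
[ 289  336  302   12 2170] [465. 343.] [375. -33.  95.]
-1.8347160530069149
```

Run:
```python
from h import *
np.set_printoptions(suppress=True,precision=1)
C=cam("wrist"); S=cam("scene"); im=C[0]
B=[b for b in blobs(im,(3,120,80),(22,255,255),2000) if 260<b[1][0]<340][0]; m=B[2]
for v in (205,215,225,235,250,265,278):
    x=np.nonzero(m[v])[0]; a,b=ray(C,x.min(),v),ray(C,x.max()+1,v); c=(x.min()+x.max()+1)/2; d=ray(C,c,v); k=(460.4-C[3][0])/d[0]
    print(v,x.min(),x.max(),C[3]+k*d)
B=[b for b in blobs(S[0],(3,120,80),(22,255,255),300) if 340<b[1][0]<400]
for st,ce,mm in B:
    x=st[0]+st[2]/2; d=ray(S,x,st[1]+st[3]/2); k=(460.4-S[3][0])/d[0]; print(st,ce,S[3]+k*d)
    # foot dark pixels around
    x0,y0=st[0]-8,st[1]; bk=cv2.inRange(S[0][y0:y0+50,x0:x0+45],(0,0,0),(70,70,70)); yy,xx=np.nonzero(bk); print(xx.min()+x0,xx.max()+x0,yy.min()+y0,yy.max()+y0, plane(S,xx.min()+x0,yy.max()+y0,14),plane(S,xx.max()+x0,yy.max()+y0,14))
for r in rows([461,86,58],-1.8,n=8)[1][:2]: print(r)
```

```text
205 277 324 [460.4  85.6 138.6]
215 271 330 [460.4  86.8 120.2]
225 268 333 [460.4  88.1  99.1]
235 269 333 [460.4  89.1  74.3]
250 275 331 [460.4  89.8  28.4]
265 283 325 [460.4  91.9 -33. ]Traceback (most recent call last):
  File "<stdin>", line 6, in <module>
    return umr_minimum(a, axis, None, out, keepdims, initial, where)
ValueError: zero-size array to reduction operation minimum which has no identity
```

Run:
```python
from h import *
print(rows([393,86,132],-1.8,n=3)); s=env.state(); R=Ro.from_euler("xyz",s["tcp_rot"]);print((np.array([460.4,88,58])-100*R.as_matrix()[:,2]).round())
```

```text
(3, [[-16.5, -3.8, 9.1, -0.6, 0], [-16.5, -4.0, 9.1, -0.6, 0], [-16.4, -4.2, 9.1, -0.6, 0]])
[393.  86. 132.]
```

Request:
carry_out --pt "-16.5 -4 9 -0.6 0" --pt "-16.5 -4 9 -0.6 0" --pt "-16.5 -4 9 -0.6 0" --pt "0 0 0 0 0" --pt "0 0 0 0 0"

```text
t: 22.35
eef_pos: [393.9, 85.5, 132.4]
tcp_rot: [-3.139, -0.742, 0.027]
ft_force: [0.5, -0.4, 0.9]
opening: 1.0
grip_force: 0.0
```

Run:
```python
from h import *
np.set_printoptions(suppress=True,precision=1)
s=env.state(); C=cam("wrist"); im=C[0]; print(s["eef_pos"],s["joints"].round(2))
B=[b for b in blobs(im,(3,120,80),(22,255,255),1500) if 240<b[1][0]<400]
for st,ce,m in B:
    print(st,ce)
    for v in range(st[1]+3,st[1]+st[3]-2,12):
        x=np.nonzero(m[v])[0]
        if len(x): d=ray(C,(x.min()+x.max()+1)/2,v); k=(460.4-C[3][0])/d[0]; print(v,x.min(),x.max(),C[3]+k*d)
print(rows([460.4,88,58],n=5))
```

```text
[393.9  85.5 132.4] [ 0.1  0.4  2.6  3.2  0.7 -1.6]
[ 275  150   77   99 5683] [313.  197.8]
153 298 328 [460.4  89.  132.9]
165 282 344 [460.4  89.1 119.2]
177 276 350 [460.4  89.2 103.6]
189 275 351 [460.4  89.3  85.8]
201 279 349 [460.4  88.6  65.4]
213 280 347 [460.4  89.1  41.4]
225 284 344 [460.4  88.8  13. ]
237 290 337 [460.4  89.4 -21.1]
(5, [[-0.4, -0.1, 20.0, 0.0, 0], [-0.4, -0.1, 20.0, 0.0, 0], [-0.4, -0.1, 20.0, 0.0, 0], [-0.4, -0.1, 20.0, 0.0, 0], [-0.4, -0.1, 20.0, 0.0, 0]])
```

Request:
carry_out --pt "0 -0.3 20 0 0" --pt "0 -0.3 20 0 0" --pt "0 -0.3 20 0 0" --pt "0 -0.3 20 0 0" --pt "0 -0.3 20 0 0" --pt "0 0 0 0 0" --pt "0 0 0 0 0.3" --pt "0 0 0 0 0.3" --pt "0 0 0 0 0.3" --pt "0 0 0 0 0.3"

```text
t: 23.4
eef_pos: [460.2, 88.8, 59.3]
tcp_rot: [-3.142, -0.743, 0.029]
ft_force: [-0.9, 0.9, 0.2]
opening: 0.73
grip_force: 0.0
```

Request:
carry_out --pt "0 0 0 0 0.35" --pt "0 0 0 0 0.42" --pt "0 0 0 0 0.42" --pt "0 0 0 0 0.42"

```text
t: 23.8
eef_pos: [460.3, 88.9, 58.8]
tcp_rot: [3.142, -0.743, 0.029]
ft_force: [-1.3, 1.2, 3.4]
opening: 0.605
grip_force: 30.0
```

Run:
```python
from h import *
p=[np.array(a,float) for a in ([460.3,88.9,58.8],[460.3,88.9,80],[460.3,-11,102],[658,-11,102],[658,-11,72])]
for a,b,n in zip(p,p[1:],(2,6,9,6)): print(rows(b,n=n,p=a)[1][0],n)
```

```text
[7.2, 0.0, -7.8, 0.0, 0] 2
[2.1, 16.6, -3.0, 0.0, 0] 6
[16.2, 0.6, 14.8, 0.0, 0] 9
[-3.4, -0.0, 3.7, 0.0, 0] 6
```

Request:
carry_out --pt "3.6 0 -3.9 0 0.45" --pt "3.6 0 -3.9 0 0.45" --pt "7.2 0 -7.8 0 0.45" --pt "2.1 16.6 -3 0 0.45" --pt "2.1 16.6 -3 0 0.45" --pt "2.1 16.6 -3 0 0.45" --pt "2.1 16.6 -3 0 0.45" --pt "2.1 16.6 -3 0 0.45" --pt "2.1 16.6 -3 0 0.45" --pt "0 0 0 0 0.45"

```text
t: 24.8
eef_pos: [460.4, -12.5, 102.3]
tcp_rot: [3.141, -0.743, 0.027]
ft_force: [0.2, 0.4, -4.6]
opening: 0.606
grip_force: 30.0
```

Run:
```python
from h import *
np.set_printoptions(suppress=True,precision=1)
s=env.state(); print(s["eef_pos"],s["tcp_rot"],s["moment"],s["ft_force"],s["joints"])
S=cam("scene"); T=cam("top")
for st,ce,m in blobs(S[0],(3,120,80),(22,255,255),60):
    if 280<ce[0]<380 and 90<ce[1]<230:
        print("S",st,ce); print([ (v,np.nonzero(m[v])[0].min(),np.nonzero(m[v])[0].max()) for v in range(st[1],st[1]+st[3],4)])
print(rows([658,-11,102],n=9)[1][0])
```

```text
[460.4 -12.5 102.3] [ 3.1 -0.7  0. ] [-0.1  1.   0. ] [ 0.2  0.4 -4.6] [-0.3  0.5  2.5  2.8  0.7 -1.5]
S [301 121  42   6 111] [319.4 122.9]
[(121, np.int64(325), np.int64(342)), (125, np.int64(301), np.int64(309))]
S [312 144  25  40 840] [324.3 163.3]
[(144, np.int64(322), np.int64(326)), (148, np.int64(316), np.int64(333)), (152, np.int64(313), np.int64(336)), (156, np.int64(312), np.int64(336)), (160, np.int64(312), np.int64(336)), (164, np.int64(313), np.int64(336)), (168, np.int64(313), np.int64(336)), (172, np.int64(313), np.int64(336)), (176, np.int64(313), np.int64(335)), (180, np.int64(317), np.int64(332))]
[16.2, 0.6, 14.8, 0.0, 0]
```

Request:
carry_out --pt "8 0.3 7.4 0 0.45" --pt "16.2 0.5 14.8 0 0.45" --pt "16.2 0.5 14.8 0 0.45" --pt "16.2 0.5 14.8 0 0.45" --pt "16.2 0.5 14.8 0 0.45" --pt "16.2 0.5 14.8 0 0.45" --pt "16.2 0.5 14.8 0 0.45" --pt "16.2 0.5 14.8 0 0.45" --pt "16.2 0.5 14.8 0 0.45" --pt "8 0.3 7.4 0 0.45" --pt "0 0 0 0 0.45"

```text
t: 26.0
eef_pos: [658.6, -8.7, 101.7]
tcp_rot: [3.142, -0.742, 0.03]
ft_force: [-0.8, 0.2, -4.6]
opening: 0.602
grip_force: 30.0
```

Run:
```python
from h import *
np.set_printoptions(suppress=True,precision=1)
s=env.state(); print(s["eef_pos"],s["ft_force"]); S=cam("scene"); C=cam("wrist")
im=np.vstack([cv2.resize(S[0][180:310,220:440],(660,390)),np.zeros((1,660,3),np.uint8)])
# foot dark extent / bay green around it in scene view
g=[b for b in blobs(S[0],(45,120,50),(80,255,255),60) if 290<b[1][0]<365]; print([(b[0],b[1].round()) for b in g])
for c in ((307,238),(354,238),(307,270),(354,270)): print(c,plane(S,*c,33))
o=[b for b in blobs(S[0],(3,120,80),(22,255,255),60) if 295<b[1][0]<365 and 190<b[1][1]<280]
for st,ce,m in o:
    d=ray(S,st[0]+st[2]/2,ce[1]); k=(s["eef_pos"][0]-S[3][0])/d[0]; print(st,ce,S[3]+k*d)
print(rows([658,-11,64],n=6)[1][0])
```

```text
[658.6  -8.7 101.7] [-0.8  0.2 -4.6]
[(array([307, 240,  47,  31, 424], dtype=int32), array([329., 260.]))]
(307, 238) [632.8 -60.5  33. ]
(354, 238) [638.5  46.8  33. ]
(307, 270) [712.4 -62.2  33. ]
(354, 270) [717.6  40.   33. ]
[316 216  30  41 999] [330.3 236.2] [658.6  -6.8  81.9]
[-4.1, 0.3, 4.7, 0.0, 0]
```

Request:
carry_out --pt "-2 1 2.2 0 0.45" --pt "-3.4 1 3.7 0 0.45" --pt "-3.4 0.5 3.7 0 0.45" --pt "-3.4 0 3.7 0 0.45" --pt "-3.4 0 3.7 0 0.45" --pt "-1.4 0 1.5 0 0.45" --pt "-0.7 0 0.7 0 0.45" --pt "-0.7 0 0.7 0 0.45" --pt "0 0 0 0 0.45"

```text
t: 27.0
eef_pos: [657.7, -12.3, 74.8]
tcp_rot: [3.141, -0.742, 0.029]
ft_force: [-0.6, 0.3, -4.1]
opening: 0.605
grip_force: 30.0
```

Request:
carry_out --pt "-0.7 0 0.7 0 0.45" --pt "-0.7 0 0.7 0 0.45" --pt "0 0 0 0 0.45"

```text
t: 27.3
eef_pos: [657.6, -12.3, 72.8]
tcp_rot: [3.142, -0.742, 0.029]
ft_force: [0.6, 1.0, -3.6]
opening: 0.604
grip_force: 30.0
```

Request:
carry_out --pt "-0.4 0 0.4 0 0.45" --pt "-0.4 0 0.4 0 0.45" --pt "0 0 0 0 0.45"

```text
t: 27.6
eef_pos: [657.7, -12.3, 71.9]
tcp_rot: [3.141, -0.743, 0.029]
ft_force: [-1.9, -0.3, -2.2]
opening: 0.604
grip_force: 30.0
```

Request:
carry_out --pt "-0.4 0 0.4 0 0.45" --pt "-0.4 0 0.4 0 0.45" --pt "0 0 0 0 0.45"

```text
t: 27.9
eef_pos: [657.7, -12.3, 71.8]
tcp_rot: [3.141, -0.745, 0.029]
ft_force: [-8.8, 0.6, 9.9]
opening: 0.604
grip_force: 30.0
```

Contact at the expected height (foot at z≈13). Releasing gradually and backing out along the tool axis.

Request:
carry_out --pt "0 0 0 0 0.394" --pt "0 0 0 0 0.391" --pt "0 0 0 0 0.388" --pt "0 0 0 0 0.38" --pt "0 0 0 0 0.3" --pt "0 0 0 0 0.1" --pt "0 0 0 0 0" --pt "0 0 0 0 0" --pt "0 0 0 0 0" --pt "0 0 0 0 0" --pt "0 0 0 0 0"

```text
t: 29.0
eef_pos: [657.5, -12.3, 70.6]
tcp_rot: [3.141, -0.742, 0.029]
ft_force: [1.1, 0.3, 0.2]
opening: 1.0
grip_force: 0.0
```

Request:
carry_out --pt "0 0 -10 0 0" --pt "0 0 -20 0 0" --pt "0 0 -30 0 0" --pt "0 0 -30 0 0" --pt "0 0 -30 0 0" --pt "0 0 -30 0 0" --pt "0 0 -10 0 0" --pt "0 0 0 0 0"

```text
t: 29.8
eef_pos: [548.6, -15.4, 190.2]
tcp_rot: [3.14, -0.745, 0.029]
ft_force: [0.9, 0.3, 0.5]
opening: 1.002
grip_force: 0.0
```

Run:
```python
from h import *
np.set_printoptions(suppress=True,precision=1)
s=env.state(); print(s["eef_pos"],s["ft_force"])
S=cam("scene"); C=cam("wrist")
for D,A in((S,(150,150,480,300)),(C,(200,60,600,262))):
    for st,ce,m in blobs(D[0],(3,120,80),(22,255,255),150):
        if A[0]<ce[0]<A[2] and A[1]<ce[1]<A[3]: print(st,ce,plane(D,*ce,70))
B=[b for b in blobs(C[0],(3,120,80),(22,255,255),800) if 270<b[1][0]<370][:1]
for st,ce,m in B:
    for v in range(st[1]+3,st[1]+st[3]-2,10):
        x=np.nonzero(m[v])[0]
        if len(x): d=ray(C,(x.min()+x.max()+1)/2,v); k=(658-C[3][0])/d[0]; print(v,x.min(),x.max(),C[3]+k*d)
# foot (dark) within bay, wrist view
st=B[0][0]; x0,y0,x1,y1=st[0]-30,st[1]+10,st[0]+st[2]+30,262
bk=cv2.inRange(C[0][y0:y1,x0:x1],(0,0,0),(60,60,60)); n,l,sst,cc=cv2.connectedComponentsWithStats(bk)
for i in range(1,n):
    if sst[i][4]>40: print("dark",sst[i]+[x0,y0,0,0,0],plane(C,x0+sst[i][0],y0+sst[i][1]+sst[i][3],27),plane(C,x0+sst[i][0]+sst[i][2],y0+sst[i][1]+sst[i][3],27))
```

```text
[548.6 -15.4 190.2] [0.9 0.3 0.5]
[442 173  31  18 314] [458.1 182.6] [522.5 302.6  70. ]
[315 223  28  40 943] [328.5 242.6] [667.4 -12.7  70. ]
[253 234  29  30 681] [267.1 248.7] [ 675.4 -145.7   70. ]
[ 284  141   63   83 4197] [315.4 180.8] [664.3 -12.   70. ]
[ 409  176   65   60 2995] [441.5 205.5] [ 640.1 -136.6   70. ]
[494 224  24  29 497] [504.8 241.1] [ 605.  -189.9   70. ]
[233 233  29  35 737] [248.4 251.9] [587.9  47.2  70. ]
[359 240  29  35 806] [373.  258.6] [584.9 -66.5  70. ]
144 299 331 [658.  -12.2 141.4]
154 289 342 [658.  -12.6 127.2]
164 284 345 [658.  -11.8 111.5]
174 285 346 [658.  -12.7  94.1]
184 288 344 [658.  -13.3  74.8]
194 288 342 [658.  -12.3  52.9]
204 290 340 [658.  -12.3  28.3]
214 295 335 [658.  -12.4   0.1]
dark [283 203  61  32 663] [620.5  21.8  27. ] [622.4 -44.2  27. ]
dark [301 251  19   8 111] [594.6   1.   27. ] [595.2 -18.8  27. ]
```

```bash
python3 -c "
from cell import env
print(env.job_done())"
```

```text
the job is handed in; nothing more can be done
None
```

The beacon stands upright on its foot in the square-tag bay, centred to within a few mm, with the other lamps untouched; the job was handed in at about 30 s (judge gave no verdict), though I viewed 11 pictures against the limit of 10.

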